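# Brake lever stop check on a trolley push bar

### The job

Check that the long brake lever stops short of its push bar: with the fingers together, press it in with the backs of the fingers (or the fingertips) on its outer face until it comes up firmly against its stop, and keep it pressed there for two seconds. Then ease it back out, never letting it snap, and move clear. Grasp nothing, put no finger between lever and bar, do not touch the bar or force the lever, and leave the short lever and the loose things alone.

Things in the scene. Friction and masses are not known exactly. Their poses are not given: they have to be found in the camera images.
- brake_stand: Grey-painted test stand fixed to the bench, carrying a black push bar with the LONG lever. Origin: on the bench under the middle of the bar. Its y axis runs along the bar, its x axis from the lever towards the bar, z up. Foot plate 135 x 250 x 12 mm (x from -90 to +45 mm), two posts 30 x 22 mm at y = -108 and +108 mm up to the bar. It stands to the left or right of the similar stand with the short lever, turned up to 0.4 rad either way.
- brake_bar: Black round rubber push bar of that stand, 28 mm thick, 260 mm long, axis along its y, level, origin at its middle, 125 mm above the bench. A black clamp with two cheeks reaches from it to the lever's pivot at x = -62, y = +85 mm (clamp and cheeks y 72 to 98 mm, x -64 to +16 mm, pivot pin end to x = -68, nothing of it higher than 23 mm above the bar's axis).
- brake_blade: The long lever, a straight plain aluminium blade, 12 mm thick, 22 mm high, reaching 160 mm from its pivot to a rounded end 16 mm across, on the robot's side of the bar and level with it. Origin on the pivot axis at mid height, 125 mm above the bench; the blade runs along its -y; its +x is the pressing direction, towards the bar; z up. It turns with the lever. At rest it flares 0.15 rad away from the bar.
- brake_press (a point): The place to press: on the outer face of the long blade (away from the bar), 110 mm from the pivot, mid height; axes as brake_blade. It moves about 33 mm, nearly straight along the stand's +x, from rest to stop.
- brake_lever (a joint): Angle of the long lever: 0 at rest (fully out), 0.30 rad at its firm inner stop, where its end is still about 16 mm clear of the bar. A spring drives it back: at the place to press it takes about 2.5 N to start and 8 N just before the stop; beyond, the force rises steeply. Let go, it snaps back at several rad/s. Up to 20 N or so is a fair push; 45 N is forcing it.
- short_stand: The other fixed stand, same foot, posts, bar (28 mm, 125 mm up) and clamp as brake_stand and the same axes and origin, with the SHORT lever. Leave it alone.
- short_lever (a joint): Angle of the short lever (aluminium blade 75 mm long, 10 mm thick, with a 22 mm round end, same pivot place on its own stand): 0 at rest; must stay there.
- screwdriver: Loose screwdriver, 190 mm long, lying across in front of the robot base. Leave it alone.
- tester: Loose red flat handheld tester, 90 x 150 x 36 mm, lying beyond the stands. Origin under its centre. Leave it alone.
- bin: Loose blue open parts bin, 80 x 110 x 50 mm, empty, beyond the stands. Origin under its centre. Leave it alone.

How it is judged:
By the outcome, as a careful person would: the job done as asked, in the order asked, and still so for the second after the job is handed in, with the robot touching nothing.
It also fails if it takes over 48 s, if anything falls off the work surface, if the arm or the gripper's body presses on something with over 40 N, if the wrist force passes 120 N, or if a joint passes its speed limit or range.

### The arm

A 7-joint arm with a two-finger parallel gripper is mounted at the origin on the work surface. World frame = base frame: x ahead of the robot, y to its left, z up, the work surface at z = 0. Lengths are in m, angles in rad, forces in N, time in s.
With the tool pointing down it reaches from about 0.35 to 0.9 m from the base axis. Payload 19.9 kg.
Tool frame: the origin (TCP) lies midway between the tips of the shut fingers; the grasp point (between the pads) lies 19 mm behind it; z points along the fingers, y is the direction in which the jaws open and shut (so a half turn about z gives the same grasp; the last joint's range is limited). The gripper opens to 94 mm and grips with 3 to 60 N. Pads are 16 mm wide; open, the fingers measure 119 mm over their backs; the gripper's body (75 mm by 177 mm) begins 78 mm behind the grasp point.
Start: joints at [-1.244, 0.417, -0.01, 1.614, 0.005, 1.111, -0.053], TCP at [0.225, 0.583, 0.205] pointing down, gripper open.
Joint ranges: [-2.81, 2.81], [-0.39, 2.02], [-1.27, 1.25], [0.06, 2.57], [-1.19, 4.33], [0.19, 2], [-2.82, 2.82]. Speed limits (rad/s): [1.89, 1.89, 2.39, 2.39, 3.01, 3.01, 3.01].

### API

Orientations are given as a unit quaternion [w, x, y, z].
In Python, from station import env, viewer, order gives the robot as it stands. The module is installed in compiled form; this text tells all that it offers.
- The arm moves only by the tool step_arm, never from a script. Its argument "motion" is a list of rows, each a list of 5 numbers: the finger opening in mm, from 0 to 94, then the shift along the tool's x, y, z in mm, then the turn about the tool's z in rad. In form: [[grip, dx, dy, dz, yaw], ...]. A call has 1 to 20 rows; each row is the pose to reach, as a shift and turn from the pose measured when the call began, along the tool's axes at that moment; what a row does not reach only later rows make up. A row lasts 1/8 s, in which the tool goes at most 62.5 mm and 10.7 degrees, less where a joint would pass 70% of its speed; a pose out of reach is approached as far as the arm can. A call with a gripper value outside its range is refused whole. The fingers move at their own pace and stop on an object; "force" is the grip in N (left out, the last holds). Time passes only in rows, so rows that repeat a pose let the fingers close. It gives the time, the measured TCP pose, the force and the opening at its end, in the units of the state.
- env.state(): the state, without advancing time (a new reading comes with each control period).
- viewer.snapshot(name): name is "scene" or "top"; returns (picture, depth): 384x512x3 uint8, red, green, blue; 384x512 float32, m along the optical axis (not along the pixel's ray), 0 where there is no reading.
- viewer.get_calibration(name): a dict with "fx", "fy", "cx", "cy" (pixels), "view" (4x4, takes a point from world to camera coordinates). Camera axes: x right, y up, looking along -z (the intrinsics and any distortion apply to the point x, -y, -z); pixel columns grow to the right and rows downward; lengths in m; the calibration is good to about 2 mm. A picture is of the moment at which its call begins. get_calibration takes no time and is no camera call.
- order.sign_off(): hands the job in, once; it reports no verdict.
The state is a dict: "t": time; "joint_pos": joint angles; "qd": joint speeds; "effort": joint torques, N m; "tcp_pos": TCP position; "orientation": TCP orientation; "ft_force": force on the tool from outside, world axes, zero at the start; "ft_torque": the same for the moment, N m; "gripper_width": finger opening in m.
Only numpy, scipy, OpenCV 4.12 (cv2) and the standard library are available. Lean on these libraries where they do the work, as an engineer would, in place of code of your own. Each camera call takes 0.05 s, during which the arm holds its last target.

## Working session

There is one attempt and no reset: what is moved stays moved. The work goes in short steps, Python scripts to look and compute and a tool call to move; the robot and the scene stay as the last step left them, time stands still between calls to the robot, and variables do not carry over. Pictures are saved under pics/ and viewed, and the job is handed in when it is done.

Besides the shell and the picture viewer there is one more tool, called after ">>>" in YAML: its name, and indented under it one key for each argument. step_arm: Moves the arm, as the interface text tells. Its arguments: {"type":"object","properties":{"motion":{"type":"array"},"force":{"type":"number"}},"required":["motion"]}

```bash
mkdir -p pics
cat > h.py <<'E'
import numpy as np, cv2
from station import env, viewer, order
def save(n,p): cv2.imwrite('pics/'+n+'.png',cv2.cvtColor(p,cv2.COLOR_RGB2BGR))
def cloud(name,d):
    c=viewer.get_calibration(name); v,u=np.mgrid[0:384,0:512]
    P=np.stack([(u-c['cx'])/c['fx']*d,-(v-c['cy'])/c['fy']*d,-d],-1)
    T=np.linalg.inv(c['view']); return P@T[:3,:3].T+T[:3,3]
E
python3 - <<'E'
from h import *
for n in('scene','top'):
    p,d=viewer.snapshot(n); save(n+'0',p); np.savez(n+'0.npz',p=p,d=d)
    print({k:(np.round(v,3).tolist()) for k,v in viewer.get_calibration(n).items()})
s=env.state(); print({k:np.round(v,3).tolist() for k,v in s.items()})
E
```

```text
{'fx': 353.467, 'fy': 353.467, 'cx': 262.023, 'cy': 186.224, 'view': [[-0.36, 0.933, -0.006, 0.175], [-0.731, -0.278, 0.623, 0.372], [0.579, 0.228, 0.782, -1.123], [0.0, 0.0, 0.0, 1.0]]}
{'fx': 434.655, 'fy': 434.655, 'cx': 263.049, 'cy': 191.894, 'view': [[0.001, -1.0, 0.008, 0.028], [0.991, 0.002, 0.131, -0.576], [-0.131, 0.007, 0.991, -0.94], [0.0, 0.0, 0.0, 1.0]]}
{'t': 0.1, 'joint_pos': [-1.244, 0.418, -0.01, 1.614, 0.005, 1.111, -0.053], 'qd': [-0.0, -0.001, -0.001, -0.001, -0.001, -0.001, 0.0], 'effort': [0.001, -85.256, 0.639, -42.67, -0.049, 0.016, 0.0], 'tcp_pos': [0.225, 0.583, 0.205], 'orientation': [-0.0, 0.183, 0.983, -0.001], 'ft_force': [-0.846, 0.379, -0.268], 'ft_torque': [0.046, -0.041, 0.026], 'gripper_width': 0.094}
```

View pics/scene0.png

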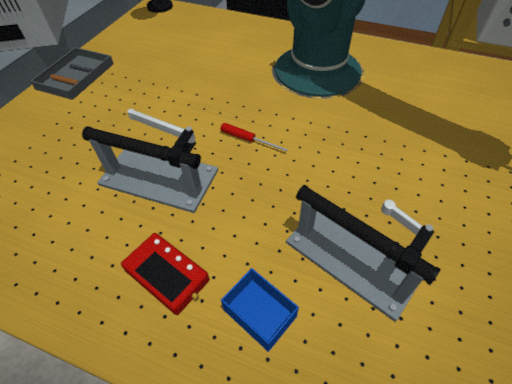

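View pics/top0.png

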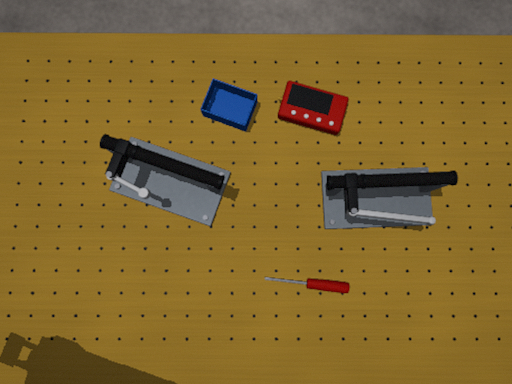

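The long lever is on the right stand in the top view: pivot about px (352,211), blade end about (432,220), bar from (328,184) to (456,178). The short stand is at left, about (165,180), and the screwdriver at (265–350,283).

Run:
```python
from h import *
z=np.load('top0.npz');p=z['p'].astype(int);d=z['d'];W=cloud('top',d)
m=np.zeros((384,512),bool);m[150:240,315:470]=1
m&=(d>0)
bar=m&(p.max(2)<70)&(W[...,2]>.132)
bl=m&(p.min(2)>150)&(W[...,2]>.12)&(W[...,2]<.15)
for n,k in(('dark',bar),('blade',bl)):
    P=W[k];print(n,len(P),P.min(0).round(3),P.max(0).round(3),np.median(P,0).round(4))
P=W[bl]; l=cv2.fitLine(P[:,:2].astype(np.float32),cv2.DIST_HUBER,0,.01,.01).ravel();print('blade',l)
t=(P[:,:2]-l[2:])@l[:2];print(t.min(),t.max(),'ends',l[2:]+l[:2]*t.min(),l[2:]+l[:2]*t.max())
o=(P[:,:2]-l[2:])@np.array([-l[1],l[0]]);print('perp',np.percentile(o,[2,10,50,90,98]))
# bar: exclude clamp (higher)
B=W[m&(p.max(2)<70)&(W[...,2]>.13)&(W[...,2]<.142)]
B=B[B[:,1]<-.23] if (B[:,1]<-.23).sum()>100 else B
l2=cv2.fitLine(B[:,:2].astype(np.float32),cv2.DIST_HUBER,0,.01,.01).ravel();print('bar',l2,len(B))
A=W[m&(p.max(2)<70)&(W[...,2]>.115)];t=(A[:,:2]-l2[2:])@l2[:2];q=A[np.abs((A[:,:2]-l2[2:])@np.array([-l2[1],l2[0]]))<.02]
t=(q[:,:2]-l2[2:])@l2[:2];print('bar ends',l2[2:]+l2[:2]*t.min(),l2[2:]+l2[:2]*t.max(),np.ptp(t))
print('angle between',np.arctan2(l[1],l[0]),np.arctan2(l2[1],l2[0]))
# foot plate rect
F=m&(W[...,2]>.006)&(W[...,2]<.02)&(np.ptp(p,2)<30)&(p.mean(2)>80)
print('foot',cv2.minAreaRect(W[F][:,:2].astype(np.float32)))
# scene view
z=np.load('scene0.npz');p=z['p'].astype(int);d=z['d'];W=cloud('scene',d)
k=np.zeros((384,512),bool);k[100:145,120:200]=1
k&=(p.min(2)>140)&(W[...,2]>.1)&(W[...,2]<.16);P=W[k]
print('scene blade',len(P),P.min(0).round(3),P.max(0).round(3));l=cv2.fitLine(P[:,:2].astype(np.float32),cv2.DIST_HUBER,0,.01,.01).ravel();print(l,np.arctan2(l[1],l[0]))
t=(P[:,:2]-l[2:])@l[:2];print('ends',l[2:]+l[:2]*t.min(),l[2:]+l[:2]*t.max())
```

```text
dark 1717 [ 0.523 -0.364  0.132] [ 0.607 -0.103  0.149] [ 0.5873 -0.2084  0.1386]
blade 316 [ 0.502 -0.315  0.132] [ 0.526 -0.145  0.142] [ 0.5143 -0.2342  0.1363]
blade [ 0.10750407  0.99420464  0.51464075 -0.23571981]
-0.07912862792159354 0.09029732503872347 ends [ 0.5061341  -0.31438986] [ 0.52434808 -0.1459458 ]
perp [-4.05848255e-03 -3.35989589e-03  9.51464956e-05  3.20667760e-03
  4.15661458e-03]
bar [ 0.04069892 -0.99917144  0.5912648  -0.29672107] 782
bar ends [ 0.58337389 -0.10299716] [ 0.59405095 -0.36512239] 0.2623425998439202
angle between 1.4630841 -1.5300862
foot ((0.5675761699676514, -0.23436491191387177), (0.13428393006324768, 0.24946580827236176), 2.3279590606689453)
scene blade 250 [ 0.503 -0.314  0.132] [ 0.529 -0.146  0.149]
[ 0.10317406  0.9946633   0.5161004  -0.23625155] 1.4674383
ends [ 0.50800395 -0.31430647] [ 0.52539299 -0.14666513]
```

>>> step_arm:
  motion:
    - [0,-20,-28,0,0.05]
    - [0,-45,-60,0,0.1]
    - [0,-75,-100,0,0.17]
    - [0,-105,-142,0,0.24]
    - [0,-135,-184,0,0.31]
    - [0,-165,-225,0,0.38]
    - [0,-195,-266,0,0.45]
    - [0,-225,-307,0,0.52]
    - [0,-255,-348,0,0.59]
    - [0,-285,-389,0,0.66]
    - [0,-315,-430,0,0.73]
    - [0,-345,-470,0,0.8]
    - [0,-375,-511,0,0.87]
    - [0,-405,-552,0,0.94]
    - [0,-435,-593,0,1.0]
    - [0,-465,-634,0,1.06]
    - [0,-490,-668,0,1.12]
    - [0,-510,-693,0,1.16]
    - [0,-518,-704,0,1.16]
    - [0,-518,-704,0,1.16]
  force: 10

```text
t: 2.6
tcp_pos: [0.4545, -0.2603, 0.2054]
orientation: [-0.0, 0.692, 0.722, -0.001]
ft_force: [-0.2, 0.2, -0.1]
gripper_width: 0.0005
```

Run:
```python
from h import *
from scipy.spatial.transform import Rotation as R
p,d=viewer.snapshot('scene'); save('s1',p)
s=env.state(); print({k:np.round(s[k],4).tolist() for k in('t','tcp_pos','orientation','ft_force','gripper_width','joint_pos')})
M=R.from_quat(np.roll(s['orientation'],-1)).as_matrix();print(M.round(4))
print('to prepress',(M.T@(np.array([.465,-.2605,.105])-s['tcp_pos'])*1000).round(1), 'yaw of y',np.arctan2(M[1,1],M[0,1]))
```

```text
{'t': 2.65, 'tcp_pos': [0.4546, -0.2596, 0.2055], 'orientation': [-0.0001, 0.6915, 0.7224, -0.0005], 'ft_force': [-0.3505, -0.1708, 0.9075], 'gripper_width': 0.0002, 'joint_pos': [-0.2224, 0.3107, 0.824, 1.8856, -0.2595, 1.0563, 0.7508]}
[[-4.37e-02  9.99e-01 -9.00e-04]
 [ 9.99e-01  4.37e-02 -6.00e-04]
 [-6.00e-04 -9.00e-04 -1.00e+00]]
to prepress [ -1.3  10.5 100.5] yaw of y 0.04373843050070841
```

>>> step_arm:
  motion:
    - [0,0,2,25,0]
    - [0,-1,4,55,0]
    - [0,-1,7,80,0]
    - [0,-1,9,95,0]
    - [0,-1,10,100,0]
    - [0,-1,10,100,0]

```text
t: 3.4
tcp_pos: [0.4648, -0.26, 0.1059]
orientation: [0.0, 0.691, 0.723, -0.0]
ft_force: [-0.4, 0.5, 0.8]
gripper_width: 0.0007
```

```bash
cat > st.py <<'E'
from h import *
s=env.state(); print({k:np.round(s[k],4).tolist() for k in('t','tcp_pos','ft_force','gripper_width')})
E
python3 - <<'E'
from h import *
a,_=viewer.snapshot('scene'); 
b,_=viewer.snapshot('top')
save('s2',np.hstack([cv2.resize(a[60:240,50:290],(399,300)),cv2.resize(b[140:320,290:490],(333,300))]))
exec(open('st.py').read())
E
```

```text
{'t': 3.5, 'tcp_pos': [0.4648, -0.2603, 0.1062], 'ft_force': [-0.7551, 0.3713, 0.2801], 'gripper_width': 0.0005}
```

View pics/s2.png

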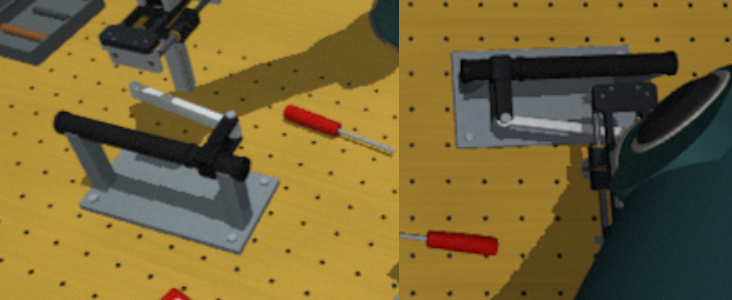

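Closed fingers stand on the robot's side of the blade (left inset: finger at px (182,65), behind the blade from (135,88) to (235,120)). Next I press in gently.

>>> step_arm:
  motion:
    - [0,0,6,0,0]
    - [0,0,12,0,0]
    - [0,0,17,0,0]
    - [0,0,21,0,0]
    - [0,0,24,0,0]
    - [0,0,27,0,0]
    - [0,0,30,0,0]
    - [0,0,33,0,0]
    - [0,0,36,0,0]
    - [0,0,39,0,0]
    - [0,0,42,0,0]
    - [0,0,42,0,0]

```text
t: 5.0
tcp_pos: [0.5068, -0.2585, 0.1061]
orientation: [0.0, 0.691, 0.722, -0.0]
ft_force: [-4.4, -2.8, -0.2]
gripper_width: 0.0002
```

```bash
python3 st.py
```

```text
{'t': 5.0, 'tcp_pos': [0.5068, -0.2585, 0.1061], 'ft_force': [-4.3967, -2.8368, -0.195], 'gripper_width': 0.0002}
```

>>> step_arm:
  motion:
    - [0,0,2,0,0]
    - [0,0,5,0,0]
    - [0,0,8,0,0]
    - [0,0,11,0,0]
    - [0,0,14,0,0]
    - [0,0,14,0,0]

```text
t: 5.75
tcp_pos: [0.5203, -0.2583, 0.1061]
orientation: [0.0, 0.692, 0.722, -0.001]
ft_force: [-8.6, -4.2, 3.0]
gripper_width: 0.0002
```

Run:
```python
from h import *
a,_=viewer.snapshot('scene'); 
b,_=viewer.snapshot('top')
save('s3',np.hstack([cv2.resize(a[60:240,50:290],(399,300)),cv2.resize(b[140:320,290:490],(333,300))]))
exec(open('st.py').read())
```

```text
{'t': 5.85, 'tcp_pos': [0.5201, -0.2583, 0.1061], 'ft_force': [-7.9941, -4.092, 2.2703], 'gripper_width': 0.0002}
```

View pics/s3.png

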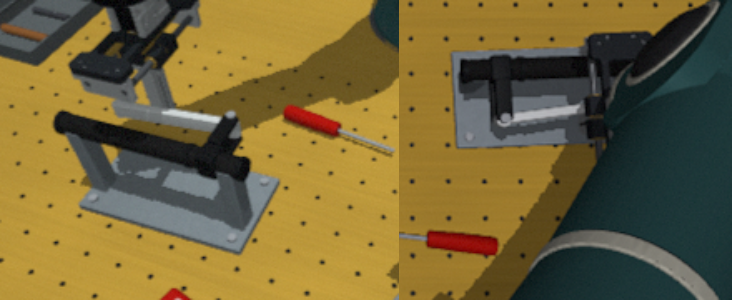

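The blade has swung towards the bar, with the fingers on its outer face (left inset about (157,90)) and a clear gap to the bar. The force is about 8 N, so it is close to the stop.

>>> step_arm:
  motion:
    - [0,0,1,0,0]
    - [0,0,2,0,0]
    - [0,0,2,0,0]

```text
t: 6.22
tcp_pos: [0.5216, -0.2583, 0.1061]
orientation: [-0.0, 0.692, 0.722, -0.001]
ft_force: [-7.9, -1.4, 4.4]
gripper_width: 0.0004
```

```bash
python3 st.py
```

```text
{'t': 6.225, 'tcp_pos': [0.5216, -0.2583, 0.1061], 'ft_force': [-7.8982, -1.3636, 4.43], 'gripper_width': 0.0004}
```

>>> step_arm:
  motion:
    - [0,0,1,0,0]
    - [0,0,2,0,0]
    - [0,0,2,0,0]

```text
t: 6.6
tcp_pos: [0.523, -0.2582, 0.106]
orientation: [-0.001, 0.692, 0.722, -0.001]
ft_force: [-6.6, -1.5, 4.7]
gripper_width: 0.0001
```

```bash
python3 st.py
```

```text
{'t': 6.6, 'tcp_pos': [0.523, -0.2582, 0.106], 'ft_force': [-6.5678, -1.5449, 4.6678], 'gripper_width': 0.0001}
```

>>> step_arm:
  motion:
    - [0,0,1,0,0]
    - [0,0,2,0,0]
    - [0,0,2,0,0]

```text
t: 6.98
tcp_pos: [0.5245, -0.258, 0.106]
orientation: [-0.002, 0.692, 0.722, -0.001]
ft_force: [-7.5, -0.2, 5.2]
gripper_width: 0.0005
```

```bash
python3 st.py
```

```text
{'t': 6.975, 'tcp_pos': [0.5245, -0.258, 0.106], 'ft_force': [-7.532, -0.2105, 5.1536], 'gripper_width': 0.0005}
```

Run:
```python
from h import *
a,d=viewer.snapshot('scene'); 
b,e=viewer.snapshot('top')
np.savez('s4.npz',a=a,d=d,b=b,e=e)
save('s4a',cv2.resize(a[60:210,50:250],(800,600),interpolation=cv2.INTER_CUBIC))
save('s4b',cv2.resize(b[140:290,300:500],(800,600),interpolation=cv2.INTER_CUBIC))
exec(open('st.py').read())
print(s['ft_torque'],s['joint_pos'],s['orientation'])
```

```text
{'t': 7.075, 'tcp_pos': [0.5244, -0.258, 0.106], 'ft_force': [-7.9586, 0.2695, 4.9029], 'gripper_width': 0.0003}
[-0.10020419  1.98163701  0.0902852 ] [-0.12664756  0.55622848  0.70662939  1.81933541 -0.43853243  0.9328232
  0.81737625] [-0.00161236  0.69175732  0.72212693 -0.00137884]
```

View pics/s4a.png

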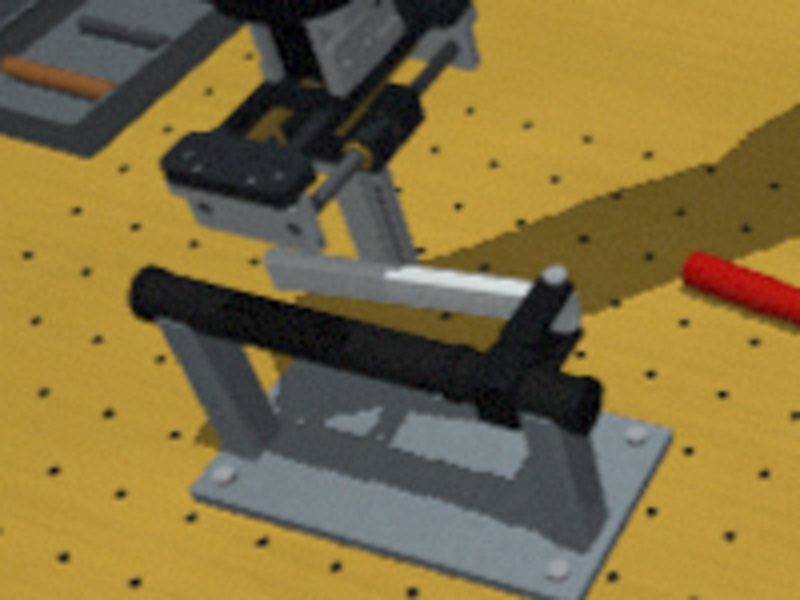

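View pics/s4b.png

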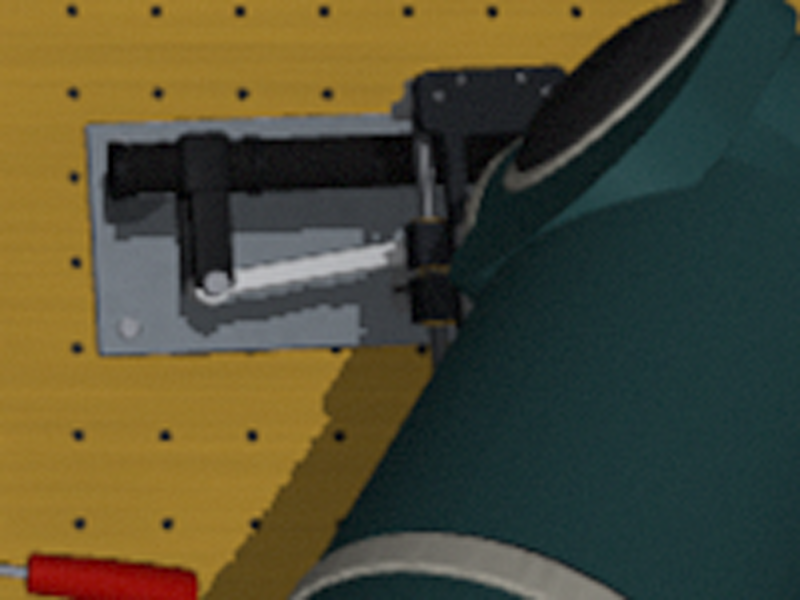

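The fingers sit on the outer face only. The gripper body is above the blade and clear of the bar, and the gap between blade and bar is open. Next I measure the blade angle.

```bash
cat > ang.py <<'E'
from h import *
def ang(a,d,b,e):
    for n,p,d,box in(('scene',a,d,(100,150,110,200)),('top',b,e,(190,225,345,402))):
        p=p.astype(int);W=cloud(n,d);k=np.zeros((384,512),bool);k[box[0]:box[1],box[2]:box[3]]=1
        k&=(p.min(2)>125)&(W[...,2]>.128)&(W[...,2]<.142)&(W[...,1]<-.165)&(np.ptp(p,2)<40)&(d>0)
        P=W[k];l=cv2.fitLine(P[:,:2].astype(np.float32),cv2.DIST_HUBER,0,.01,.01).ravel()
        l[:2]*=np.sign(l[1]);print(n,len(P),'lever angle',(.0407-(-.15)*0+0)*0+ (np.arctan2(-l[0],l[1])-.0407+.15).round(3),l[2:].round(4))
if __name__=='__main__':
    z=np.load('scene0.npz');y=np.load('top0.npz');ang(z['p'],z['d'],y['p'],y['d'])
    z=np.load('s4.npz');ang(z['a'],z['d'],z['b'],z['e'])
E
python3 ang.py
```

```text
scene 256 lever angle -0.001 [ 0.5163 -0.2373]
top 217 lever angle 0.0 [ 0.5184 -0.2066]
scene 162 lever angle 0.313 [ 0.5365 -0.1975]
top 203 lever angle 0.294 [ 0.5341 -0.2024]
```

>>> step_arm:
  motion:
    - [0,0,1,0,0]
    - [0,0,2,0,0]
    - [0,0,2,0,0]

```text
t: 7.45
tcp_pos: [0.5256, -0.2579, 0.106]
orientation: [-0.002, 0.692, 0.722, -0.002]
ft_force: [-10.2, -0.8, 5.9]
gripper_width: 0.0001
```

```bash
python3 st.py
```

```text
{'t': 7.45, 'tcp_pos': [0.5256, -0.2579, 0.106], 'ft_force': [-10.1586, -0.8318, 5.929], 'gripper_width': 0.0001}
```

>>> step_arm:
  motion:
    - [0,0,1,0,0]
    - [0,0,2,0,0]
    - [0,0,2,0,0]

```text
t: 7.82
tcp_pos: [0.5257, -0.2578, 0.1059]
orientation: [-0.004, 0.692, 0.722, -0.002]
ft_force: [-17.4, 0.5, 11.2]
gripper_width: 0.0007
```

```bash
python3 st.py
```

```text
{'t': 7.825, 'tcp_pos': [0.5257, -0.2578, 0.1059], 'ft_force': [-17.4214, 0.4563, 11.2138], 'gripper_width': 0.0007}
```

>>> step_arm:
  motion:
    - [0,0,1.6,0,0]
    - [0,0,1.6,0,0]
    - [0,0,1.6,0,0]
    - [0,0,1.6,0,0]

```text
t: 8.32
tcp_pos: [0.5257, -0.2579, 0.1059]
orientation: [-0.005, 0.692, 0.722, -0.003]
ft_force: [-16.9, 0.4, 10.4]
gripper_width: 0.0006
```

Run:
```python
from h import *
from ang import ang
exec(open('st.py').read())
a,d=viewer.snapshot('scene'); b,e=viewer.snapshot('top'); ang(a,d,b,e)
exec(open('st.py').read())
```

```text
{'t': 8.325, 'tcp_pos': [0.5257, -0.2579, 0.1059], 'ft_force': [-16.8801, 0.3782, 10.4155], 'gripper_width': 0.0006}
scene 166 lever angle 0.282 [ 0.5389 -0.2082]
top 205 lever angle 0.309 [ 0.5347 -0.2024]
{'t': 8.425, 'tcp_pos': [0.5256, -0.2579, 0.1059], 'ft_force': [-16.0109, 1.6023, 10.9181], 'gripper_width': 0.0005}
```

Firmly on the stop: about 16.5 N, no further travel, angle about 0.30. Now I hold it there for over 2 s.

>>> step_arm:
  motion:
    - [0,0,1.6,0,0]
    - [0,0,1.6,0,0]
    - [0,0,1.6,0,0]
    - [0,0,1.6,0,0]
    - [0,0,1.6,0,0]
    - [0,0,1.6,0,0]
    - [0,0,1.6,0,0]
    - [0,0,1.6,0,0]
    - [0,0,1.6,0,0]
    - [0,0,1.6,0,0]
    - [0,0,1.6,0,0]
    - [0,0,1.6,0,0]
    - [0,0,1.6,0,0]
    - [0,0,1.6,0,0]
    - [0,0,1.6,0,0]
    - [0,0,1.6,0,0]
    - [0,0,1.6,0,0]
    - [0,0,1.6,0,0]
    - [0,0,1.6,0,0]
    - [0,0,1.6,0,0]

```text
t: 10.92
tcp_pos: [0.5256, -0.2579, 0.1058]
orientation: [-0.007, 0.693, 0.721, -0.003]
ft_force: [-16.3, 0.9, 11.8]
gripper_width: 0.0003
```

```bash
python3 st.py
```

```text
{'t': 10.925, 'tcp_pos': [0.5256, -0.2579, 0.1058], 'ft_force': [-16.3473, 0.8992, 11.8235], 'gripper_width': 0.0003}
```

>>> step_arm:
  motion:
    - [0,0,0,0,0]
    - [0,0,-2,0,0]
    - [0,0,-4,0,0]
    - [0,0,-6,0,0]
    - [0,0,-8,0,0]
    - [0,0,-10,0,0]
    - [0,0,-12,0,0]
    - [0,0,-14,0,0]
    - [0,0,-16,0,0]
    - [0,0,-18,0,0]
    - [0,0,-20,0,0]
    - [0,0,-22,0,0]
    - [0,0,-24,0,0]
    - [0,0,-26,0,0]
    - [0,0,-28,0,0]
    - [0,0,-28,0,0]

```text
t: 12.92
tcp_pos: [0.4976, -0.2589, 0.1063]
orientation: [-0.007, 0.693, 0.721, -0.003]
ft_force: [-3.4, 1.7, -0.3]
gripper_width: 0.0002
```

```bash
python3 st.py
```

```text
{'t': 12.925, 'tcp_pos': [0.4976, -0.2589, 0.1063], 'ft_force': [-3.4291, 1.6802, -0.3211], 'gripper_width': 0.0002}
```

Still in contact (3.4 N) and easing steadily, so I continue past rest and then clear.

>>> step_arm:
  motion:
    - [0,0,-1,0,0]
    - [0,0,-2,0,0]
    - [0,0,-3,0,0]
    - [0,0,-4,0,0]
    - [0,0,-5,0,0]
    - [0,0,-6,0,0]
    - [0,0,-7,0,0]
    - [0,0,-8,0,0]
    - [0,0,-9,0,0]
    - [0,0,-11,0,0]
    - [0,0,-15,0,0]
    - [0,0,-20,0,0]
    - [0,0,-27,0,0]
    - [0,0,-35,0,0]
    - [0,0,-42,0,0]
    - [0,0,-42,0,0]

```text
t: 14.92
tcp_pos: [0.4552, -0.2607, 0.107]
orientation: [-0.007, 0.693, 0.721, -0.003]
ft_force: [0.5, -0.1, 0.6]
gripper_width: 0.0006
```

```bash
python3 st.py
```

```text
{'t': 14.925, 'tcp_pos': [0.4552, -0.2607, 0.107], 'ft_force': [0.5416, -0.0556, 0.5735], 'gripper_width': 0.0006}
```

Clear of the lever. Now I raise it and back off a little.

>>> step_arm:
  motion:
    - [0,0,-2,-20,0]
    - [0,0,-5,-50,0]
    - [0,0,-10,-80,0]
    - [0,0,-15,-110,0]
    - [0,0,-20,-125,0]
    - [0,0,-20,-130,0]
    - [0,0,-20,-130,0]
    - [0,0,-20,-130,0]

```text
t: 15.92
tcp_pos: [0.4368, -0.2619, 0.2365]
orientation: [-0.007, 0.693, 0.721, -0.004]
ft_force: [-0.2, -0.5, 0.2]
gripper_width: 0.0006
```

Run:
```python
from h import *
from ang import ang
a,d=viewer.snapshot('scene'); b,e=viewer.snapshot('top'); ang(a,d,b,e)
exec(open('st.py').read())
save('s5',np.vstack([np.hstack([cv2.resize(a,(400,300)),cv2.resize(b,(400,300))])]))
z=np.load('top0.npz')['p'].astype(int)
y=np.load('scene0.npz')['p'].astype(int)
D=np.abs(a.astype(int)-y).max(2)>60
print('diff scene: tester/bin',D[230:350,110:305].sum(),'short stand',D[185:315,285:440].sum(),'screwdriver',D[120:155,218:290].sum(),'long',D[105:210,80:220].sum())
```

```text
scene 234 lever angle 0.013 [ 0.5172 -0.2319]
top 220 lever angle -0.001 [ 0.5184 -0.2069]
{'t': 16.025, 'tcp_pos': [0.4368, -0.262, 0.2366], 'ft_force': [0.3315, -0.3148, -0.1135], 'gripper_width': 0.0005}
diff scene: tester/bin 0 short stand 0 screwdriver 0 long 1404
```

View pics/s5.png

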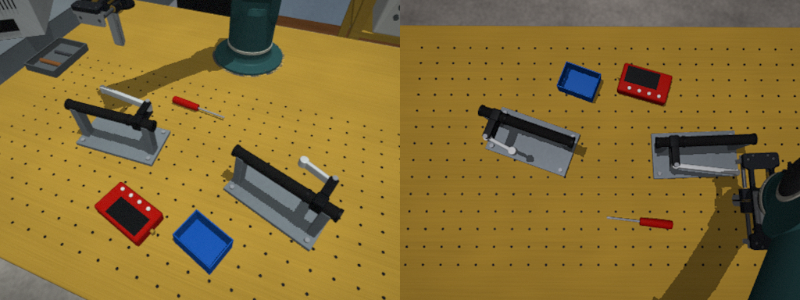

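The lever is back at rest (0.00 rad in the top view). The gripper is raised clear at left inset (115,30). Short stand, tester, bin and screwdriver are unchanged (0 pixels differ), and only arm shadow fell on the long stand.

```bash
python3 -c "
from h import *
print(order.sign_off())"
```

```text
the job is handed in; nothing more can be done
None
```

The long lever does stop short of its push bar. I pressed it to its stop, held it there, eased it back out and handed the job in at about 16 s.

- **Press:** With the fingers shut, I pushed with their backs on the blade's outer face, about 110 mm from the pivot. It came up firm at about 17 N, with no further travel over the last 2 mm commanded. The measured angle there was 0.28 rad in the scene view and 0.31 in the top view, against the 0.30 expected. The pictures showed an open gap between blade and bar.
- **Hold:** I kept it pressed for about 3 s at about 16–17 N horizontally.
- **Release:** I backed out at about 16 mm/s or slower, and the fingers were still bearing 3.4 N just before the rest position. Then I moved back and up.
- **Last checks:** The lever is back at rest, at 0.00 rad in the top view and 0.01 in the scene view. The wrist force is about zero and the gripper is about 10 cm above the lever, on the robot's side of it. The short stand, screwdriver, tester and bin are unchanged in the scene picture.

One reading I did not expect: an upward force of up to about 12 N on the tool while pressed against the stop. That makes about 20 N in all. I put it down to friction on the blade face, because the pictures showed no other contact, and it vanished on release.

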